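# Set the grind and load the spice grinder

### The job

Get the spice grinder ready: first turn its ribbed sleeve so that the pointer has clicked in at 6, and let go of it. Then take the one tall tube out of the rack and stand it in the grinder's round well, keeping hold of it until it is right down on the bottom, and let go. Leave the two short tubes in the rack and everything else on the worktop where it is.

Things in the scene. Friction and masses are not known exactly. Their poses are not given: they have to be found in the camera images.
- sleeve (a joint): angle of the setting sleeve, rad, about its upright axis: 0 with the pointer at 1, growing counter-clockwise seen from above, 0.4189 (24 degrees) a number: 6 is at 2.094; end stops 0.12 beyond 1 and 8. It clicks in at every number: a sprung ball draws it to the nearest number when let go and holds it there; turning over a click takes about 0.07 N m. Starts at 1, 2, 3 or 4
- sleeve_grip (a point): point on the sleeve's upright axis at the height to grip, 83 mm above the worktop. The sleeve is a dark ribbed steel cylinder, 48 mm in diameter, from 65 to 102 mm above the worktop, on a flange 58 mm in diameter just above the tower's top face (55 mm up). Nothing near it is higher than 60 mm but the well block, 70 mm high, 72 mm from the axis. Axes turn with the sleeve
- sleeve_pointer (a point): outer end of the white pointer bar on the sleeve's flange, 33 mm from the sleeve's axis, 63 mm above the worktop; it points at the numbers. A second white bar on top of the sleeve points the same way
- grinder: white spice grinder, fixed, 134 (its x) by 214 mm (its y), origin on the worktop under its middle, x away from its drawer front, y to its left; turned up to 0.2 rad. Sleeve axis at y = +46 mm, well axis at y = -66 mm. Numbers 1 to 8 lie 45 mm round the sleeve, 1 at the left, by the front, to 8 at the right: n in the direction 180 + (n - 4.5) x 24 degrees from its x towards y (6 at 216)
- well_hole0 (a point): centre of the mouth of the grinder's round well, 70 mm above the worktop, z up; the hole is upright, 29 mm in diameter with a 3 mm chamfer, 45 mm deep, with a flat bottom
- rack: wooden tube rack, fixed, 76 mm (its x) by 200 mm (its y) by 45 mm high, origin on the worktop under its middle, turned up to about 0.25 rad. Three upright holes in a row at its y = +60, 0 and -60 mm, 30 mm in diameter, 35 mm deep; each holds one tube, in any order
- tall_tube: the tall sealed spice tube: white, 26 mm in diameter, 120 mm tall, 70 g or so, its upper 26 mm a ribbed aluminium cap 28 mm in diameter; a 4 mm bevel round its foot; origin at the centre of its underside, z up along the tube. In the rack its underside stands 10 mm and its top 130 mm above the worktop; home in the well 25 mm and 145 mm
- short_tube_a: a short sealed spice tube, same as the tall one but 88 mm tall (top 98 mm above the worktop in the rack); origin at the centre of its underside
- short_tube_b: the other short tube, same as short_tube_a
- pepper_pot: bystander: glass pepper pot, 44 mm in diameter, 90 mm tall, origin at its underside, between grinder and tall cabinet
- lemon: bystander: lemon, 78 x 55 x 56 mm, near the left end of the worktop, origin at its underside
- mug: bystander: green-grey mug, 84 mm in diameter, 91 mm tall, origin at its underside, behind the rack
- spoon_rest: bystander: stoneware dish 102 x 110 x 15 mm, origin at its underside, right of the rack
- teaspoon: bystander: teaspoon 130 mm long, 11 mm high, lying between grinder and rack, origin at its underside
Mind the look-alikes: they are no part of the job. What is shaped like the tall_tube but blue or purple is not meant.

How it is judged:
By the outcome, as a careful person would: the job done as asked, in the order asked, and still so for the second after the job is handed in, with the robot touching nothing.
It also fails if it takes over 67 s, if anything falls off the work surface, if the arm or the gripper's body presses on something with over 40 N, if the wrist force passes 120 N, or if a joint passes its speed limit or range.

### The arm

A 7-joint arm with a two-finger parallel gripper is mounted at the origin on a cart in front of the work surface, level with it; the furniture and walls round the work are solid. World frame = base frame: x ahead of the robot, y to its left, z up, the work surface at z = 0. Lengths are in m, angles in rad, forces in N, time in s.
With the tool pointing down it reaches from about 0.425 to 1.025 m from the base axis. Payload 3.6 kg.
Tool frame: the origin (TCP) lies midway between the tips of the shut fingers; the grasp point (between the pads) lies 19 mm behind it; z points along the fingers, y is the line along which they close (so a half turn about z gives the same grasp; the last joint's range is limited). The gripper opens to 85 mm and grips with 20 to 120 N. Pads are 22 mm wide; open, the fingers measure 114 mm over their backs; the gripper's body (76 mm by 85 mm) begins 54 mm behind the grasp point. The pads swing forward as they close: fully open they stand 13 mm farther back than shut.
Start: joints at [1.105, 0.591, 0.048, 1.609, -0.033, 0.943, -0.034], TCP at [0.264, -0.675, 0.231] pointing down, gripper open.
Joint ranges: [-2.69, 2.69], [-0.47, 2.24], [-1.27, 1.36], [0.19, 2.51], [-1.53, 4.68], [0.08, 2.07], [-3.09, 3.09]. Speed limits (rad/s): [2.57, 2.57, 3.14, 3.14, 3.14, 3.14, 3.14].

### API

Orientations are given as a unit quaternion [w, x, y, z].
In Python, from station import robot gives the robot as it stands.
- The arm moves only by the tool apply_moves, never from a script. Its argument "moves" is a list that holds one entry, the list of rows, each a list of 7 numbers: the shift along the tool's x, y, z scaled (see below), then the turn, a rotation vector about the tool's x, y, z scaled (see below), then the finger opening in mm, from 0 to 85.4. A call has 1 to 20 rows; each row is the pose to reach, as a shift and turn from the pose commanded when the call began, along the tool's axes at that moment; what a row does not reach only later rows make up. The controller multiplies each number of a shift by 0.75 m and each number of a turn by 60 degrees. A row lasts 1/10 s, in which the tool goes at most 50 mm and 8.59 degrees, less where a joint would pass 70% of its speed; a pose out of reach is approached as far as the arm can. A call with a number of a shift or a turn outside -1 to 1 is refused whole. A call with a gripper value outside its range is refused whole. The fingers move at their own pace and stop on an object; "squeeze" is the grip in N (left out, the last holds). Time passes only in rows, so rows that repeat a pose let the fingers close. It gives the time, the measured TCP pose, the force, the opening and the grip force at its end, in the units of the state.
- robot.get_obs(): the state, without advancing time (a new reading comes with each control period).
- robot.get_image(name): name is "scene" or "top"; returns a dict with "image" (384x512x3 uint8, red, green, blue), "z_map" (384x512 float32, m along the optical axis (not along the pixel's ray), 0 where there is no reading), "camera_matrix" (3x3 intrinsics, pixels), "R" (3x3) and "t" (3): a world point X has camera coordinates R X + t. Camera axes: x right, y down, z forward; pixel columns grow to the right and rows downward; lengths in m; the calibration is good to about 2 mm. A picture is of the moment at which its call begins.
- robot.hand_in(): hands the job in; it is judged then, once.
The state is a dict: "clock": time; "joint_pos": joint angles; "dq": joint speeds; "effort": joint torques, N m; "tool_pos": TCP position; "ee_rot": TCP orientation; "contact_force": force on the tool from outside, world axes, zero at the start; "moment": the same for the moment, N m; "gripper_width": finger opening in m; "finger_force": force on a finger pad.
Only numpy, scipy, OpenCV 4.12 (cv2) and the standard library are available. Lean on these libraries where they do the work, as an engineer would, in place of code of your own. Each camera call takes 0.05 s, during which the arm holds its last target. There are 200 camera calls.

## Working session

There is one attempt and no reset: what is moved stays moved. The work goes in short steps, Python scripts to look and compute and a tool call to move; the robot and the scene stay as the last step left them, time stands still between calls to the robot, and variables do not carry over. Pictures are saved under pics/ and viewed, at most 10 in all, crops included, and the job is handed in when it is done.

Besides the shell and the picture viewer there is one more tool, called after "Emit:" by a JSON object that holds its "op" and its "data". apply_moves: Moves the arm, as the interface text tells. Shifts and turns lie within -1 to 1; 1 stands for 0.75 m of shift or 60 degrees of turn. Its arguments: {"type":"object","properties":{"moves":{"type":"array"},"squeeze":{"type":"number"}},"required":["moves"]}

```bash
mkdir -p pics; ls; python3 - <<'E'
from station import robot
import cv2, numpy as np
o=robot.get_obs(); print(o)
for n in ("top","scene"):
    d=robot.get_image(n); np.savez(f"{n}0.npz",**d)
    cv2.imwrite(f"pics/{n}0.png",cv2.resize(d["image"][:,:,::-1],(800,600),interpolation=cv2.INTER_CUBIC))
    print(n,d["camera_matrix"],d["R"],d["t"])
E
```

```text
pics
{'clock': 0.0, 'joint_pos': array([ 1.10449262,  0.59210454,  0.04829069,  1.60986629, -0.03329799,
        0.94270095, -0.03373286]), 'dq': array([ 1.06340073e-03,  1.14408636e-03,  1.53447475e-04,  8.64457372e-05,
       -8.15558571e-04, -5.31121907e-05, -1.35753964e-03]), 'effort': array([-1.68877928e-04, -5.48694456e+01,  1.54642571e+00, -1.98123944e+01,
        9.31882183e-03,  8.64990929e-03,  1.17394666e-05]), 'tool_pos': array([ 0.26376531, -0.67440368,  0.23013476]), 'ee_rot': array([-1.10440901e-03,  9.82671660e-01,  1.85351329e-01, -2.71508525e-04]), 'contact_force': array([0.43580214, 0.29299294, 0.47273231]), 'moment': array([0.00609715, 0.0043488 , 0.0206068 ]), 'finger_force': 0.0, 'gripper_width': 0.085367468734551}
top [[409.24319991   0.         260.17083578]
 [  0.         409.24319991 184.07963494]
 [  0.           0.           1.        ]] [[ 0.27224776 -0.96222492  0.00208909]
 [-0.91421832 -0.25934098 -0.31136333]
 [ 0.30014334  0.08285808 -0.95028865]] [-0.2531353   0.44194576  1.42177088]
scene [[459.50658939   0.         264.51854305]
 [  0.         459.50658939 192.00706773]
 [  0.           0.           1.        ]] [[ 0.43522006 -0.90028142 -0.00876712]
 [-0.43141098 -0.19998879 -0.87970964]
 [ 0.79023292  0.38664952 -0.47543042]] [-0.33025181  0.25483764  0.98012697]
```

View pics/top0.png

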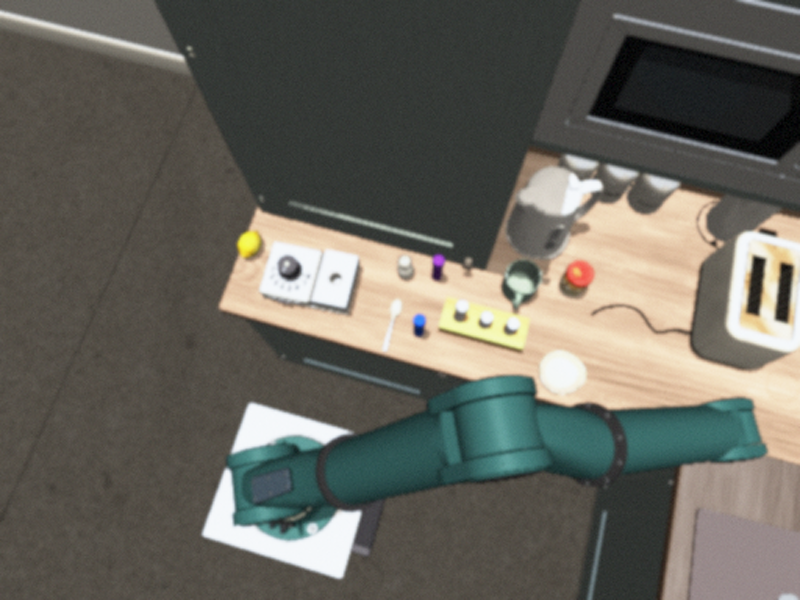

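View pics/scene0.png

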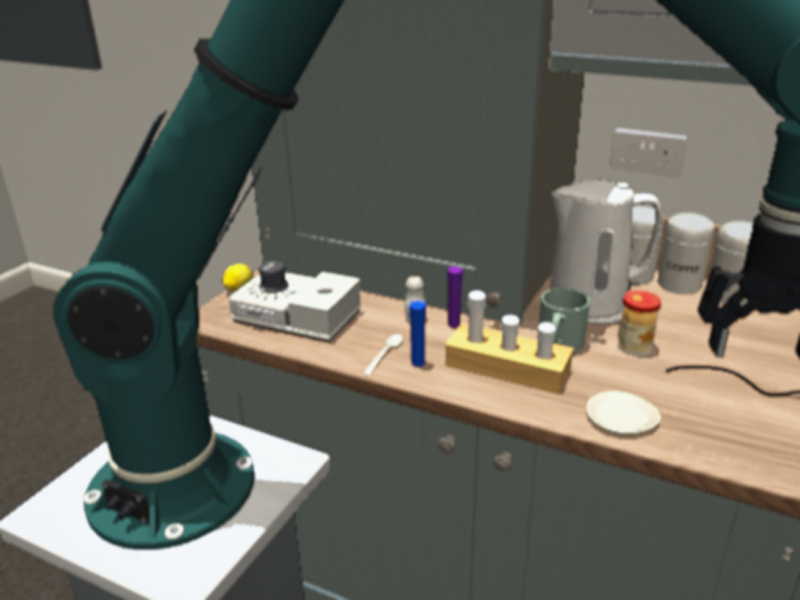

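Top view: grinder around (310,275) with the sleeve at (289,266) and well at (336,277); rack tubes at (461,310), (486,319), (512,325). 
Candidates for the tall tube (scene view): white tall (477,315) in the rack, short whites (510,333) and (546,340), blue (418,333), purple (455,297). By the description I choose the white one at (477,315), which is top view (461,310).

```bash
cat > h.py <<'E'
import numpy as np, cv2
def load(n): return dict(np.load(n))
def cloud(d):
    K,R,t=d["camera_matrix"],d["R"],d["t"]; z=d["z_map"]
    v,u=np.mgrid[:z.shape[0],:z.shape[1]]
    c=np.stack([(u-K[0,2])/K[0,0]*z,(v-K[1,2])/K[1,1]*z,z],-1)
    return (c-t)@R
def ray(d,u,v,h):
    K,R,t=d["camera_matrix"],d["R"],d["t"]
    o=-R.T@t; r=R.T@np.linalg.solve(K,[u,v,1]); return o+r*(h-o[2])/r[2]
def proj(d,X):
    K,R,t=d["camera_matrix"],d["R"],d["t"]; c=K@(R@np.asarray(X)+t); return c[:2]/c[2]
E
python3 - <<'E'
from h import *
np.set_printoptions(precision=4,suppress=True)
t,s=load("top0.npz"),load("scene0.npz")
for n,d in(("top",t),("scene",s)):
    P=cloud(d); 
    boxes={"top":{"sleeve":(174,160,198,182),"tall":(284,188,304,210),"m":(303,196,320,214),"r":(320,200,338,218)},
           "scene":{"sleeve":(160,160,190,190),"tall":(296,180,314,225),"m":(315,198,335,228),"r":(340,202,360,232)}}[n]
    for k,(a,b,c,e) in boxes.items():
        p=P[b:e,a:c].reshape(-1,3); zz=p[:,2]; mx=np.percentile(zz,98)
        q=p[zz>mx-.012]; print(n,k,"z98",mx,"med",np.median(q,0),"mid",(q.min(0)+q.max(0))/2,len(q))
# grinder top faces
P=cloud(t); z=P[...,2]; reg=np.zeros(z.shape,bool); reg[150:205,160:235]=1
for lo,hi in((.045,.06),(.064,.078),(.04,.08)):
    m=reg&(z>lo)&(z<hi); r=cv2.minAreaRect(P[m][:,:2].astype(np.float32)*1000); print("face",lo,r,m.sum())
m=np.zeros(z.shape,bool); m[185:230,275:345]=1; m&=(z>.035)&(z<.055)
print("rack",cv2.minAreaRect(P[m][:,:2].astype(np.float32)*1000))
A=cv2.resize(t["image"][150:214,160:240],(800,640)[:2],interpolation=cv2.INTER_CUBIC)
A=cv2.resize(t["image"][152:208,162:237],(400,300),interpolation=cv2.INTER_CUBIC)
B=cv2.resize(t["image"][180:236,272:347],(400,300),interpolation=cv2.INTER_CUBIC)
C=cv2.resize(s["image"][160:220,145:225],(400,300),interpolation=cv2.INTER_CUBIC)
D=cv2.resize(s["image"][180:255,280:380],(400,300),interpolation=cv2.INTER_CUBIC)
cv2.imwrite("pics/c1.png",np.vstack([np.hstack([A,B]),np.hstack([C,D])])[:,:,::-1])
E
```

```text
top sleeve z98 0.10651169062895356 med [0.4623 0.1539 0.1024] mid [ 0.2663 -0.0348  0.7919] 134
top tall z98 0.13324437690423035 med [ 0.4657 -0.2582  0.13  ] mid [ 0.2631 -0.2577  0.8057] 54
top m z98 0.10043334368592656 med [ 0.4655 -0.3186  0.0967] mid [ 0.2629 -0.2895  0.7891] 53
top r z98 0.10199991658940744 med [ 0.4681 -0.3794  0.0976] mid [ 0.2644 -0.3196  0.7899] 52
scene sleeve z98 0.10207030150786889 med [0.4557 0.149  0.0995] mid [-0.0178 -0.2238  0.3887] 139
scene tall z98 0.12859571421925312 med [ 0.4615 -0.2608  0.1262] mid [-0.0186 -0.436   0.402 ] 86
scene m z98 0.0968972056755891 med [ 0.4608 -0.3205  0.0946] mid [-0.0198 -0.4658  0.3861] 84
scene r z98 0.09707832642588528 med [ 0.4624 -0.3801  0.0945] mid [-0.0186 -0.4948  0.3862] 88
face 0.045 ((460.2430419921875, 140.41705322265625), (144.29844665527344, 281.1800231933594), 0.6632317304611206) 999
face 0.064 ((466.51080322265625, 101.95719909667969), (132.68331909179688, 197.89259338378906), 4.166927337646484) 733
face 0.04 ((462.73822021484375, 140.48263549804688), (149.27200317382812, 281.70233154296875), 0.4053651988506317) 1903
rack ((495.0238952636719, -318.12579345703125), (132.93528747558594, 199.52854919433594), 1.243133783340454)
```

View pics/c1.png

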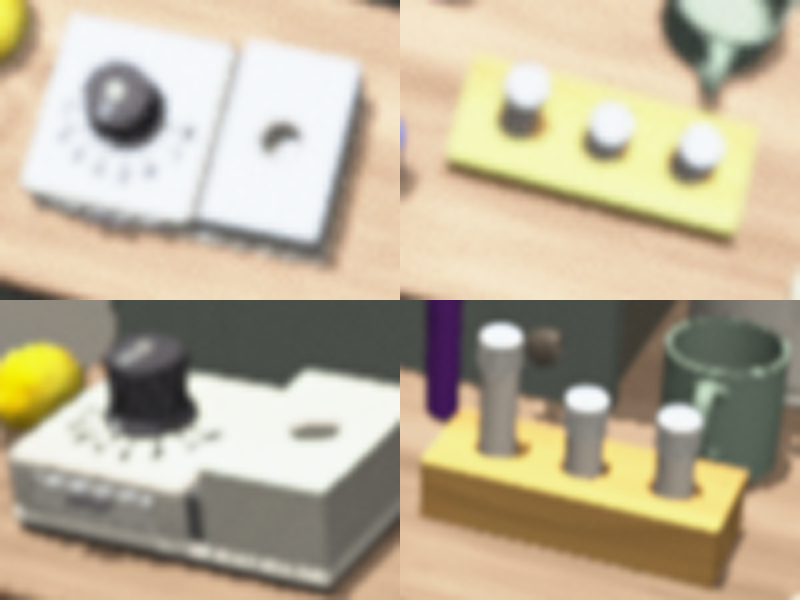

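The crop confirms that the left white tube in the rack, top crop (525,85) and scene crop (500,335), is the tall one. The sleeve is at (125,100) and the well at (280,137). The pointer isn't readable yet. I'll lift to travel height first, then refine.

Emit:
{"op": "apply_moves", "data": {"moves": [[[0,0,-0.05,0,0,0,85],[0,0,-0.1,0,0,0,85]]]}}

```text
clock: 0.3
tool_pos: [0.2636, -0.6738, 0.3047]
ee_rot: [-0.003, 0.983, 0.185, -0.001]
contact_force: [-0.1, -1.3, 0.3]
gripper_width: 0.085
finger_force: 0.0
```

```bash
python3 - <<'E'
from station import robot
from h import *
np.set_printoptions(precision=4,suppress=True)
def avg(n):
    ds=[robot.get_image(n) for _ in range(4)]; d=ds[0]; d["image"]=np.mean([x["image"] for x in ds],0); return d
t,s=avg("top"),avg("scene"); np.savez("t1.npz",**t); np.savez("s1.npz",**s)
def wcent(d,box,f,thr):
    a,b,c,e=box; g=f(d["image"][b:e,a:c]); w=np.clip(g-thr[0],0,thr[1]-thr[0])
    n,l,st,ce=cv2.connectedComponentsWithStats((w>0).astype(np.uint8)); k=1+np.argmax(st[1:,4]); w=w*(l==k)
    v,u=np.mgrid[b:e,a:c]; return (u*w).sum()/w.sum(),(v*w).sum()/w.sum(),st[k]
mn=lambda i:i.min(-1)
dark=lambda i:255-i.max(-1)
for n,d,B in(("top",t,[(286,186,304,204),(303,196,320,211),(320,200,338,216)]),("scene",s,[(296,182,314,197),(315,198,335,208),(340,202,360,213)])):
    for b,h in zip(B,(.13,.098,.098)):
        u,v,st=wcent(d,b,mn,(170,230)); print(n,"cap",u,v,st,ray(d,u,v,h))
for n,d,b in(("top",t,(207,171,222,184)),("scene",s,(200,182,217,191))):
    u,v,st=wcent(d,b,dark,(60,140)); print(n,"well",u,v,st,ray(d,u,v,.07))
g=t["image"].max(-1); print("top well"); print(g[172:184,207:223].astype(int))
g=s["image"].max(-1); print("scene well"); print(g[181:191,200:218].astype(int))
A=t["image"][162:184,174:202]; C=s["image"][162:192,160:200]
f=lambda i:cv2.resize(np.clip(i*1.8,0,255).astype(np.uint8),(400,300),interpolation=cv2.INTER_CUBIC)
A=t["image"][160:184,172:204];C=s["image"][162:192,158:198]
cv2.imwrite("pics/c2.png",np.hstack([f(A),f(C)])[:,:,::-1])
E
```

```text
top cap 295.0719290935949 192.75838036438014 [  0   0  18  18 239] [ 0.4781 -0.2534  0.13  ]
top cap 311.5697825573151 202.05465610966675 [  0   0  17  15 190] [ 0.4709 -0.3181  0.098 ]
top cap 328.8274965105951 205.9074990483441 [  0   0  18  16 167] [ 0.4738 -0.3798  0.098 ]
scene cap 304.8470171293562 188.6647962197283 [ 4  4 11  6 52] [ 0.4655 -0.2587  0.13  ]
scene cap 326.359576550129 204.4778934258518 [ 7  4 10  6 55] [ 0.4647 -0.3191  0.098 ]
scene cap 349.66644501703934 209.29698279444767 [ 4  4 12  7 64] [ 0.4663 -0.3801  0.098 ]
top well 213.74510595358225 176.8026236125126 [ 4  4  7  6 26] [0.475  0.0485 0.07  ]
scene well 207.54041641151255 185.9761175750153 [ 3  3 10  3 24] [0.4687 0.0428 0.07  ]
top well
[[250 250 250 250 249 249 249 248 248 249 249 250 250 250 250 250]
 [250 250 250 249 248 244 241 240 241 243 246 249 250 250 250 250]
 [250 250 249 247 242 231 216 208 211 224 236 245 249 250 250 250]
 [250 249 248 243 228 199 165 150 152 171 203 233 246 249 250 250]
 [250 249 246 233 200 154 120 106 112 126 163 215 241 248 250 250]
 [250 249 243 222 168 124 105 115 12
[... 495 characters left out ...]
247 247 247 247 247 246]
 [247 247 247 247 247 246 246 245 245 246 246 246 246 247 247 247 247 246]
 [247 247 246 245 244 241 240 240 240 240 240 240 242 244 246 247 247 247]
 [247 246 243 238 233 227 217 214 214 215 215 218 229 239 245 247 247 247]
 [247 245 235 217 199 180 165 161 160 160 162 169 200 233 245 247 248 247]
 [247 244 231 192 157 142 136 135 135 136 141 153 194 235 246 248 248 248]
 [248 246 238 211 177 163 161 163 164 168 180 198 228 242 247 247 248 248]
 [248 248 245 238 230 224 223 224 224 227 232 237 243 247 248 248 248 247]
 [248 248 248 247 245 245 245 245 245 245 246 247 248 248 248 248 248 244]
 [248 248 248 248 248 248 248 248 248 248 248 248 248 248 248 248 243 229]]
```

View pics/c2.png

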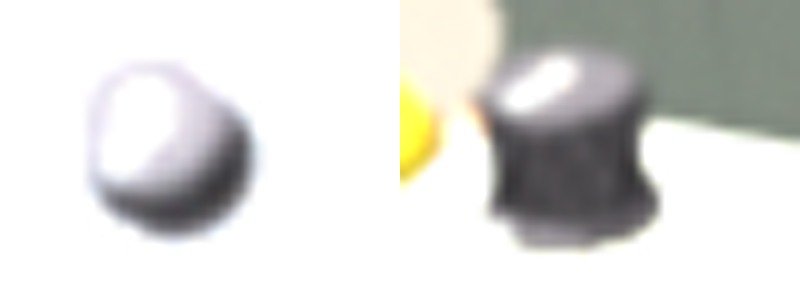

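The scene crop shows the white top bar running from (575,67) to (510,105), with the disc centre near (565,89). I'll turn that into an angle.

```bash
python3 - <<'E'
from h import *
np.set_printoptions(precision=4,suppress=True)
t,s=load("t1.npz"),load("s1.npz")
for u,v in((175.0,168.2),(168.5,172.3),(174.0,170.4)): print(ray(s,u,v,.102))
# dark sleeve mask -> silhouette; compare symmetric axis
def sil(d,b,thr):
    a,bb,c,e=b; m=(d["image"][bb:e,a:c].max(-1)<thr).astype(np.uint8)
    n,l,st,ce=cv2.connectedComponentsWithStats(m);k=1+np.argmax(st[1:,4]);return st[k][:4]+[a,bb,0,0]
print("top",sil(t,(174,158,202,184),190),"scene",sil(s,(160,160,192,192),150))
yaw=.09; w=np.array([.470,.0437]); ey=np.array([-np.sin(yaw),np.cos(yaw)]); c=w+.112*ey; print("pred sleeve",c)
for n,d in(("top",t),("scene",s)):
    print(n,"axis top",proj(d,[*c,.102]),"well",proj(d,[*w,.07]))
    for k in range(1,9):
        a=yaw+np.pi+(k-4.5)*np.radians(24); e=np.array([np.cos(a),np.sin(a)])
        print(k,np.degrees(a),"topbar end",proj(d,[*(c+.02*e),.102]),"ptr",proj(d,[*(c+.033*e),.063]),"num",proj(d,[*(c+.045*e),.055]))
for u,v,h in((299,189,0),): pass
g=t["image"].min(-1)
for a,b,c2,e,h in((286,186,304,200,.13),(303,196,320,208,.098),(320,200,338,212,.098)):
    m=g[b:e,a:c2]; sat=t["image"][b:e,a:c2].max(-1)-m; mm=((m>190)&(sat<40)).astype(np.uint8); n,l,st,ce=cv2.connectedComponentsWithStats(mm); k=1+np.argmax(st[1:,4]); u,v=ce[k]+[a,b]; print("cap",u,v,st[k],ray(t,u,v,h))
print(s["image"][164:178,164:184].mean(-1).astype(int))
print(t["image"][162:180,176:194].mean(-1).astype(int))
E
```

```text
[0.474  0.1571 0.102 ]
[0.443 0.158 0.102]
[0.4603 0.1509 0.102 ]
top [178 164  15  16] scene [160 160  32  28]
pred sleeve [0.4599 0.1552]
top axis top [183.3309 170.0602] well [214.5842 178.3867]
1 101.1566201561774 topbar end [177.8288 169.6346] ptr [176.336  173.0019] num [173.5485 173.479 ]
2 125.1566201561774 topbar end [177.9812 171.7863] ptr [176.5773 176.4777] num [173.8657 178.2007]
3 149.1566201561774 topbar end [179.0618 173.6457] ptr [178.3164 179.4871] num [176.2204 182.2965]
4 173.1566201561774 topbar end [180.8862 174.8872] ptr [181.2587 181.4997] num [180.217  185.0394]
5 197.15662015617738 topbar end [183.1375 175.2923] ptr [184.8919 182.1566] num [185.1579 185.9354]
6 221.1566201561774 topbar end [185.4221 174.7891] ptr [188.5765 181.3402] num [190.168  184.8218]
7 245.15662015617744 topbar end [187.3407 173.4668] ptr [191.6644 179.1969] num [194.3605 181.901 ]
8 269.15662015617744 topbar end [188.5601 171.5582] ptr [193.6178 176.1084] num [197.0037 177.6984]
scene axis top [172.7133 170.1829] well [207.5069 185.728 ]
1 101.1566201561774 topbar end [166.4797 169.49
[... 2841 characters left out ...]
113  94  74  80 139 211]
 [229 207 158 133 147 172 180 161 143 130 124 116 103  80  57  60 121 201]
 [234 213 158 131 154 175 170 146 128 119 119 107  87  62  46  57 118 199]
 [240 223 168 126 141 158 150 131 119 114 104  90  65  47  38  59 119 198]
 [241 228 178 119 112 121 116 111 101  93  82  64  46  36  39  70 131 202]
 [237 230 191 128  89  77  76  77  74  67  57  47  37  36  53  92 150 205]
 [238 235 215 163 104  68  56  51  47  44  41  39  41  52  79 130 189 225]
 [242 240 233 204 155 111  85  63  50  45  45  51  61  83 125 180 223 238]
 [242 241 237 229 206 174 144 108  84  75  75  87 107 137 178 219 237 242]
 [235 235 239 240 233 219 194 164 142 134 135 146 170 200 226 238 242 242]]
```

Both views give a bar direction of about 175° (number 4 lies at about 173°), and the flange is hidden at the front left, so the start is 4. I need +48° counter-clockwise. Sleeve axis is about (0.460, 0.1535), well (0.470, 0.0437) and tall tube (0.467, -0.258). Next I go above the sleeve.

Emit:
{"op": "apply_moves", "data": {"moves": [[[0.475,-0.349,0,0,0,-0.5,85],[0.475,-0.349,0,0,0,-0.5,85],[0.475,-0.349,0,0,0,-0.5,85],[0.475,-0.349,0,0,0,-0.5,85],[0.475,-0.349,0,0,0,-0.5,85],[0.475,-0.349,0,0,0,-0.5,85],[0.475,-0.349,0,0,0,-0.5,85],[0.475,-0.349,0,0,0,-0.5,85],[0.646,-0.932,0,0,0,-1,85],[0.646,-0.932,0,0,0,-1,85],[0.646,-0.932,0,0,0,-1,85],[0.646,-0.932,0,0,0,-1,85],[0.646,-0.932,0,0,0,-1,85],[0.646,-0.932,0,0,0,-1,85],[0.646,-0.932,0,0,0,-1,85],[0.646,-0.932,0,0,0,-1,85],[0.646,-0.932,0,0,0,-1,85],[0.646,-0.932,0.13,0,0,-1,85],[0.646,-0.932,0.13,0,0,-1,85],[0.646,-0.932,0.13,0,0,-1,85]]]}}

```text
clock: 2.7
tool_pos: [0.4562, 0.1532, 0.2039]
ee_rot: [-0.003, 0.757, 0.654, -0.005]
contact_force: [-0.5, 0.2, -0.1]
gripper_width: 0.0851
finger_force: 0.0
```

Emit:
{"op": "apply_moves", "data": {"moves": [[[0,0,0.05,0,0,0,85],[0,0,0.1,0,0,0,85],[0,0,0.14,0,0,0,85],[0,0,0.165,0,0,0,85],[0,0,0.184,0,0,0,85],[0,0,0.184,0,0,0,85],[0,0,0.184,0,0,0,85]]]}}

```text
clock: 3.4
tool_pos: [0.4613, 0.1517, 0.0714]
ee_rot: [0.0, 0.759, 0.651, 0.0]
contact_force: [-0.4, 0.8, 0.2]
gripper_width: 0.0851
finger_force: 0.0
```

Emit:
{"op": "apply_moves", "data": {"moves": [[[0,0,0,0,0,0,60],[0,0,0,0,0,0,52],[0,0,0,0,0,0,40],[0,0,0,0,0,0,40],[0,0,0,0,0,0,40],[0,0,0,0,0,0,40],[0,0,0,0,0,0,40]]], "squeeze": 30}}

```text
clock: 4.1
tool_pos: [0.4645, 0.1523, 0.0726]
ee_rot: [0.002, 0.759, 0.651, 0.003]
contact_force: [3.3, -1.8, 6.7]
gripper_width: 0.0467
finger_force: 29.9
```

Emit:
{"op": "apply_moves", "data": {"moves": [[[0,0.003,0,0,0,-0.08,40],[0,0.004,0,0,0,-0.17,40],[0,0.004,0,0,0,-0.26,40],[0,0.004,0,0,0,-0.35,40],[0,0.004,0,0,0,-0.44,40],[0,0.004,0,0,0,-0.53,40],[0,0.004,0,0,0,-0.62,40],[0,0.004,0,0,0,-0.71,40],[0,0.004,0,0,0,-0.8,40],[0,0.004,0,0,0,-0.8,40],[0,0.004,0,0,0,-0.8,40],[0,0.004,0,0,0,-0.8,40],[0,0.004,0,0,0,-0.8,40]]]}}

```text
clock: 5.4
tool_pos: [0.4688, 0.1534, 0.0726]
ee_rot: [0.003, 0.428, 0.904, 0.004]
contact_force: [6.7, 0.5, 2.1]
gripper_width: 0.0466
finger_force: 30.8
```

Emit:
{"op": "apply_moves", "data": {"moves": [[[0,0,0,0,0,0,60],[0,0,0,0,0,0,85],[0,0,0,0,0,0,85],[0,0,0,0,0,0,85],[0,0,0,0,0,0,85],[0,0,-0.06,0,0,0,85],[0,0,-0.12,0,0,0,85],[0,0,-0.18,0,0,0,85],[0,0,-0.24,0,0,0,85],[0,0,-0.3,0,0,0,85]]]}}

```text
clock: 6.4
tool_pos: [0.4628, 0.1516, 0.2973]
ee_rot: [-0.0, 0.427, 0.904, -0.0]
contact_force: [0.8, 0.0, -0.4]
gripper_width: 0.0849
finger_force: 0.0
```

```bash
python3 - <<'E'
from station import robot
from h import *
o=robot.get_obs(); print(o["tool_pos"],o["ee_rot"],o["joint_pos"],o["contact_force"])
f=lambda i,k:cv2.resize(np.clip(i*k,0,255).astype(np.uint8),(400,300),interpolation=cv2.INTER_CUBIC)
I={}
for n in("top","scene"):
    ds=[robot.get_image(n) for _ in range(3)]; d=ds[0]; d["image"]=np.mean([x["image"] for x in ds],0); np.savez(n+"2.npz",**d); I[n]=d["image"]
cv2.imwrite("pics/c3.png",np.vstack([np.hstack([f(I["top"][152:200,164:228],1),f(I["scene"][162:192,158:198],1.8)]),np.hstack([f(I["scene"],1),f(I["scene"][162:192,158:198],.9)])])[:,:,::-1])
E
```

```text
[0.46280319 0.15157704 0.29729213] [-3.75836178e-04  4.27415132e-01  9.04055321e-01 -3.74150917e-04] [ 0.30041641  0.30475915 -0.87295561  2.03353319  0.29055259  0.93032477
 -0.03875395] [ 0.81818041  0.00648134 -0.42805451]
```

View pics/c3.png

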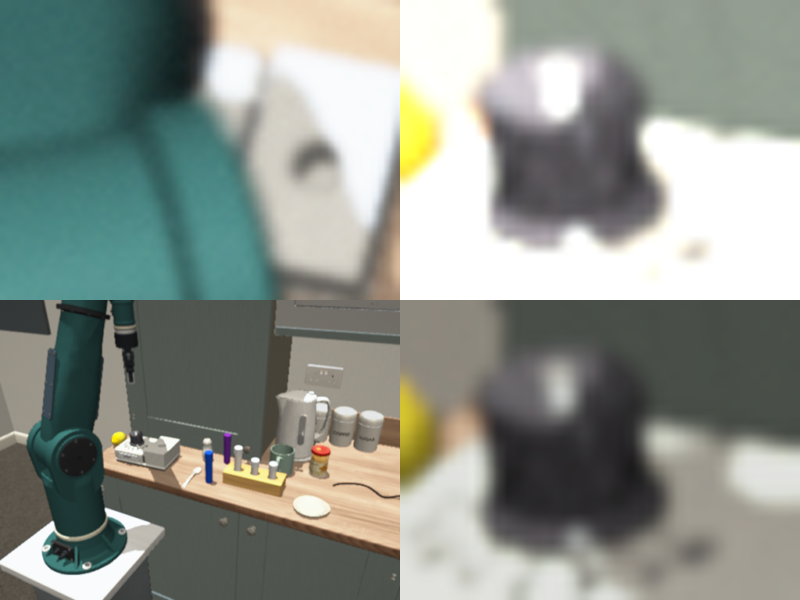

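The pointer now shows at crop (575,238), which is pixel (175,185). Predicted positions are (175,187) for 6, 170 for 5 and 180 for 7, so it is clicked in at 6 and released. Next I go above the tall tube.

Emit:
{"op": "apply_moves", "data": {"moves": [[[-0.426,-0.34,0,0,0,0.65,85],[-0.426,-0.34,0,0,0,0.65,85],[-0.426,-0.34,0,0,0,0.65,85],[-0.426,-0.34,0,0,0,0.65,85],[-0.426,-0.34,0,0,0,0.65,85],[-0.426,-0.34,0,0,0,0.65,85],[-0.426,-0.34,0,0,0,0.65,85],[-0.426,-0.34,0,0,0,0.65,85],[-0.426,-0.34,0,0,0,0.65,85],[-0.426,-0.34,0,0,0,0.65,85],[-0.426,-0.34,0.1,0,0,0.65,85],[-0.426,-0.34,0.15,0,0,0.65,85],[-0.426,-0.34,0.15,0,0,0.65,85],[-0.426,-0.34,0.15,0,0,0.65,85]]]}}

```text
clock: 8.1
tool_pos: [0.4676, -0.2541, 0.1813]
ee_rot: [-0.003, 0.704, 0.711, -0.001]
contact_force: [0.8, -0.2, 1.3]
gripper_width: 0.0847
finger_force: 0.0
```

```bash
python3 - <<'E'
from station import robot
from h import *
o=robot.get_obs(); print(o["tool_pos"],o["ee_rot"],o["joint_pos"])
d=robot.get_image("scene"); t=robot.get_image("top"); np.savez("t3.npz",**t);np.savez("s3.npz",**d)
f=lambda i:cv2.resize(i,(400,300),interpolation=cv2.INTER_CUBIC)
u,v=proj(d,[.4675,-.258,.13]).astype(int); U,V=proj(t,[.4675,-.258,.13]).astype(int); print(u,v,U,V)
cv2.imwrite("pics/c4.png",np.hstack([f(d["image"][v-35:v+25,u-40:u+40]),f(t["image"][V-30:V+30,U-40:U+40])])[:,:,::-1])
E
```

```text
[ 0.46762978 -0.25413261  0.18129385] [-3.14445753e-03  7.03632121e-01  7.10557248e-01 -5.90128364e-04] [ 0.79022805  0.46280905 -0.5001161   2.06532644  0.33686409  0.6982226
  0.08180187]
304 188 295 195
```

View pics/c4.png

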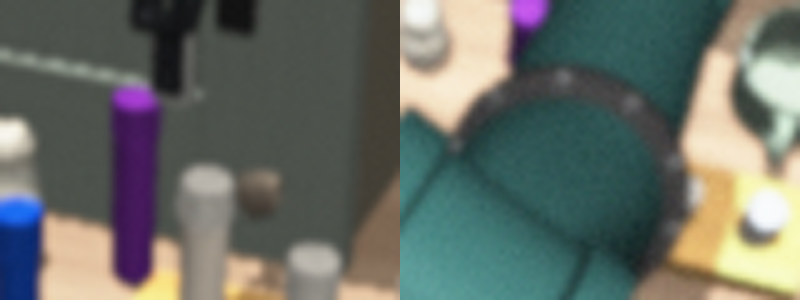

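The scene crop shows the fingers straddling the tall tube, with its cap at (207,175) and the fingers at (170,90) and (238,30). The purple look-alike at (135,190) is clear. I descend and grip.

Emit:
{"op": "apply_moves", "data": {"moves": [[[0,0,0.05,0,0,0,85],[0,0,0.09,0,0,0,85],[0,0,0.115,0,0,0,85],[0,0,0.115,0,0,0,85],[0,0,0.115,0,0,0,85],[0,0,0.115,0,0,0,45],[0,0,0.115,0,0,0,32],[0,0,0.115,0,0,0,20],[0,0,0.115,0,0,0,20],[0,0,0.115,0,0,0,20],[0,0,0.115,0,0,0,20],[0,0,0.115,0,0,0,20],[0,0,0.115,0,0,0,20]]], "squeeze": 40}}

```text
clock: 9.5
tool_pos: [0.4696, -0.2572, 0.0978]
ee_rot: [0.001, 0.705, 0.709, -0.0]
contact_force: [-0.7, -0.8, 5.3]
gripper_width: 0.0268
finger_force: 39.1
```

Emit:
{"op": "apply_moves", "data": {"moves": [[[0,0,-0.04,0,0,0,20],[0,0,-0.08,0,0,0,20],[0,0,-0.14,0,0,0,20],[0,0,-0.2,0,0,0,20],[0.06,0,-0.2,0,0,0,20],[0.12,0,-0.2,0,0,0,20],[0.18,0,-0.2,0,0,0,20],[0.24,0,-0.2,0,0,0,20],[0.3,0,-0.2,0,0,0,20],[0.36,0,-0.2,0,0,0,20],[0.39,0.003,-0.2,0,0,0,20],[0.401,0.003,-0.2,0,0,0,20],[0.401,0.003,-0.15,0,0,0,20],[0.401,0.003,-0.115,0,0,0,20],[0.401,0.003,-0.115,0,0,0,20],[0.401,0.003,-0.115,0,0,0,20],[0.401,0.003,-0.115,0,0,0,20]]]}}

```text
clock: 11.2
tool_pos: [0.4705, 0.0434, 0.1844]
ee_rot: [0.001, 0.705, 0.709, 0.001]
contact_force: [0.6, 0.1, -0.2]
gripper_width: 0.0267
finger_force: 39.9
```

```bash
python3 - <<'E'
from station import robot
from h import *
o=robot.get_obs(); print(o["tool_pos"],o["ee_rot"],o["contact_force"],o["gripper_width"])
d=robot.get_image("scene"); np.savez("s4.npz",**d); t=robot.get_image("top"); np.savez("t4.npz",**t)
f=lambda i:cv2.resize(i,(400,300),interpolation=cv2.INTER_CUBIC)
cv2.imwrite("pics/c5.png",np.hstack([f(d["image"][142:202,170:250]),f(t["image"][150:210,160:240])])[:,:,::-1])
x,y,_=o["tool_pos"]; b=o["tool_pos"][2]-.088
print("expected foot",proj(d,[x,y,b]),"hole",proj(d,[.470,.0437,.07]),"foot z",b)
E
```

```text
[0.47048626 0.04341179 0.18438352] [0.00071359 0.70531658 0.70889169 0.00076778] [ 0.61020396  0.13237642 -0.1803424 ] 0.026677497569716317
expected foot [207.06135419 177.5548801 ] hole [207.50688634 185.72796551] foot z 0.09638351665653944
```

View pics/c5.png

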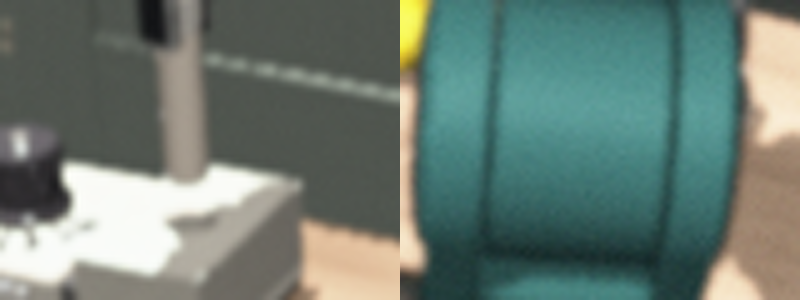

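The scene crop shows the tube upright, its foot at (186,182), over the hole at about (188,215). It is laterally aligned within about 2 mm. I lower it in stages and watch the force.

Emit:
{"op": "apply_moves", "data": {"moves": [[[0,0,0.015,0,0,0,20],[0,0,0.03,0,0,0,20],[0,0,0.036,0,0,0,20],[0,0,0.042,0,0,0,20],[0,0,0.047,0,0,0,20],[0,0,0.047,0,0,0,20],[0,0,0.047,0,0,0,20]]]}}

```text
clock: 12.0
tool_pos: [0.4701, 0.0441, 0.1481]
ee_rot: [0.0, 0.705, 0.709, 0.001]
contact_force: [1.8, 1.7, -2.5]
gripper_width: 0.0268
finger_force: 39.9
```

Emit:
{"op": "apply_moves", "data": {"moves": [[[0.001,0.001,0.01,0,0,0,20],[0.001,0.001,0.02,0,0,0,20],[0.001,0.001,0.028,0,0,0,20],[0.001,0.001,0.028,0,0,0,20],[0.001,0.001,0.028,0,0,0,20]]]}}

```text
clock: 12.5
tool_pos: [0.4704, 0.0446, 0.1268]
ee_rot: [-0.0, 0.705, 0.709, -0.0]
contact_force: [2.0, 0.2, -2.3]
gripper_width: 0.0268
finger_force: 39.9
```

Emit:
{"op": "apply_moves", "data": {"moves": [[[0,0.002,0.008,0,0,0,20],[0,0.002,0.014,0,0,0,20],[0,0.002,0.018,0,0,0,20],[0,0.002,0.021,0,0,0,20],[0,0.002,0.021,0,0,0,20],[0,0.002,0.021,0,0,0,20]]]}}

```text
clock: 13.1
tool_pos: [0.4715, 0.0447, 0.1126]
ee_rot: [0.001, 0.705, 0.709, -0.001]
contact_force: [-2.3, -1.1, 16.6]
gripper_width: 0.0265
finger_force: 41.5
```

The bottom contact came at the expected height with 16 N up, so the tube is home. I open and rise.

Emit:
{"op": "apply_moves", "data": {"moves": [[[0,0,-0.003,0,0,0,20],[0,0,-0.003,0,0,0,40],[0,0,-0.003,0,0,0,70],[0,0,-0.003,0,0,0,85],[0,0,-0.003,0,0,0,85],[0,0,-0.003,0,0,0,85],[0,0,-0.05,0,0,0,85],[0,0,-0.1,0,0,0,85],[0,0,-0.16,0,0,0,85],[0,0,-0.22,0,0,0,85],[-0.06,0,-0.25,0,0,0,85],[-0.12,0,-0.25,0,0,0,85],[-0.18,0,-0.25,0,0,0,85],[-0.24,0,-0.25,0,0,0,85],[-0.3,0,-0.25,0,0,0,85],[-0.36,0,-0.25,0,0,0,85],[-0.4,0,-0.25,0,0,0,85],[-0.4,0,-0.25,0,0,0,85],[-0.4,0,-0.25,0,0,0,85]]]}}

```text
clock: 15.0
tool_pos: [0.4731, -0.2558, 0.2983]
ee_rot: [-0.001, 0.706, 0.709, 0.0]
contact_force: [-0.8, 1.4, 0.2]
gripper_width: 0.0849
finger_force: 0.0
```

```bash
python3 - <<'E'
from station import robot
from h import *
o=robot.get_obs(); print(o["tool_pos"],o["clock"],o["contact_force"])
d=robot.get_image("scene"); t=robot.get_image("top"); np.savez("s5.npz",**d)
f=lambda i:cv2.resize(i,(400,300),interpolation=cv2.INTER_CUBIC)
cv2.imwrite("pics/c6.png",np.vstack([np.hstack([f(d["image"]),f(d["image"][140:200,150:230])]),np.hstack([f(t["image"]),f(t["image"][145:205,160:240])])])[:,:,::-1])
print(proj(d,[.4705,.0445,.145]),proj(d,[.4705,.0445,.07]))
E
```

```text
[ 0.47313215 -0.25576535  0.29833142] 15.0 [-0.75499471  1.41237177  0.1526857 ]
[205.56425009 162.10888024] [207.36406129 185.60204502]
```

View pics/c6.png

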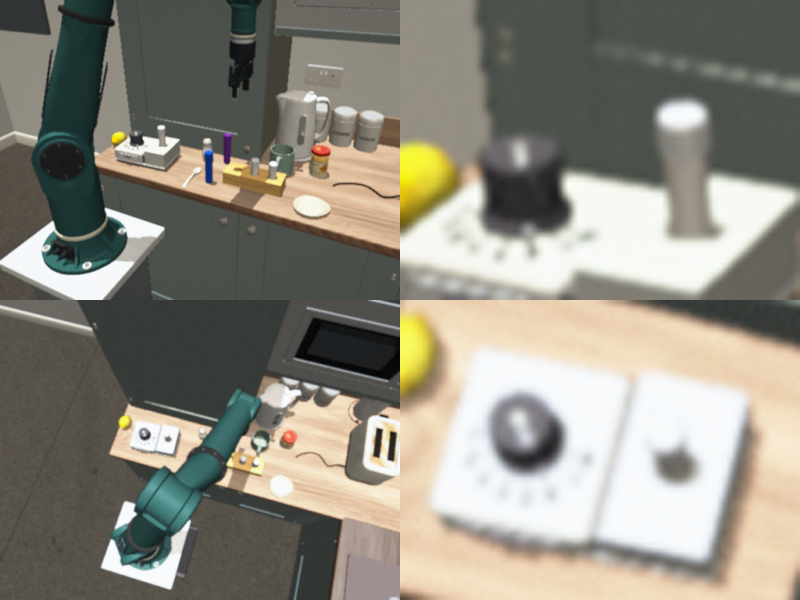

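The tall tube stands in the well with its top at pixel (206,162), against an expected (205.6,162.1) when home. The sleeve is still at 6, the short tubes are still in the rack, and the arm is clear.

```bash
python3 -c "
from station import robot
print(robot.hand_in())"
```

```text
the job is handed in; nothing more can be done
None
```

The job is handed in at about 15 s of the 67 s allowed: I clicked the sleeve to 6 and let go, then stood the tall tube on the bottom of the well and released it; in the last pictures nothing else looked moved.

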